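# Key in the job and hold the label holder down in the plate reader

## Robot

A 6-joint arm with a two-finger parallel gripper is mounted at the origin on a cart in front of the work surface, level with it; the furniture and walls round the work are solid. World frame = base frame: x ahead of the robot, y to its left, z up, the work surface at z = 0. Lengths are in mm, angles in rad, forces in N, time in s.
With the tool pointing down it reaches from about 250 to 775 mm from the base axis. Payload 4 kg.
Tool frame: the origin (TCP) lies on the centre line of the jaws, within the pads' length; the fingertips stand 25 mm ahead of it and the grasp point (between the pads) lies 6 mm ahead of it; z points along the fingers, y is the line along which they close (so a half turn about z gives the same grasp; the last joint's range is limited). The gripper opens to 94 mm and grips with 3 to 60 N. Pads are 16 mm wide; open, the fingers measure 119 mm over their backs; the gripper's body (75 mm by 177 mm) begins 78 mm behind the grasp point.
Start: joints at [-0.103, 0.087, 1.371, -0, 1.684, -0.103], TCP at [550.016, -0.006, 230.506] pointing down, gripper open.
Joint ranges: [-3.1, 3.1], [-0.76, 2.03], [0.27, 2.55], [-1.08, 4.22], [0.17, 2.65], [-2.57, 2.57]. Speed limits (rad/s): [2.79, 2.79, 3.14, 3.14, 3.14, 3.14].

## Interface

Orientations are given as [roll, pitch, yaw] about the fixed x, y, z axes, in that order (R = Rz(yaw) Ry(pitch) Rx(roll)).
In Python, from cell import manip gives the robot as it stands. The module is installed in compiled form; this text tells all that it offers.
- The arm moves only by the shell command python3 -m handwheel 'ROWS'. ROWS is JSON, a list of rows, each a list of 3 entries, a list of its own where there are three numbers: the shift along the tool's x, y, z in cm, then the turn, a rotation vector about the tool's x, y, z in degrees, then the opening, from 0 (shut) to 1 (fully open). A call has 1 to 8 rows; each row is the pose to reach, as a shift and turn from the pose commanded when the call began, along the tool's axes at that moment; what a row does not reach only later rows make up. A row lasts 1/8 s, in which the tool goes at most 62.5 mm and 10.7 degrees, less where a joint would pass 70% of its speed; a pose out of reach is approached as far as the arm can. A call with a gripper value outside its range is refused whole. The fingers move at their own pace and stop on an object; the grip force is fixed at half the most. Time passes only in rows, so rows that repeat a pose let the fingers close. It gives the time, the measured TCP pose, the force, the opening and the grip force at its end, in the units of the state.
- manip.sense(): the state, without advancing time (a new reading comes with each control period).
- manip.get_image(name): name is "scene" or "side" or "wrist"; returns a dict with "img" (480x640x3 uint8, blue, green, red), "z_map" (480x640 float32, mm along the optical axis (not along the pixel's ray), 0 where there is no reading), "vfov" (degrees; the focal length in pixels is half the picture's height over the tangent of half this angle, whatever the lens; pixels are square), "cx", "cy" (the principal point, pixels), "xyz" and "orientation" of the camera in the world; the wrist camera has in their place "mount" (4x4, takes a point from camera to tool coordinates, whose origin is the TCP and whose axes are the flange's). Camera axes: x right, y up, looking along -z (the intrinsics and any distortion apply to the point x, -y, -z); pixel columns grow to the right and rows downward; lengths in mm; the calibration is good to about 2 mm. The wrist camera is an equidistant fisheye: a pixel r from the principal point sees the ray r / f radians off the axis. A picture is of the moment at which its call begins: read the wrist's pose just before it.
- manip.close_job(): hands the job in; it is judged then, once.
The state is a dict: "time": time; "joint_positions": joint angles; "dq": joint speeds; "joint_efforts": joint torques, N m; "eef_pos": TCP position; "ee_rot": TCP orientation; "ft_force": force on the tool from outside, world axes, zero at the start; "torque": the same for the moment, N m; "opening": opening from 0.0 (shut) to 1.0 (fully open); "grip_force": force on a finger pad.
Only numpy, scipy, OpenCV 4.12 (cv2) and the standard library are available. Lean on these libraries where they do the work, as an engineer would, in place of code of your own. Each camera call takes 0.05 s, during which the arm holds its last target. There are 200 camera calls.

## Task

On the small keypad press the three keys fully down one at a time, letting each come up again: first the round key, then the square key, last the bar key. Then take the label holder (the upright metal plate) out of its black stand, slide it down behind the lip of the plate reader until it is fully home against the sprung plunger, and finish while still gripping it and pressing it home, without letting go. Leave the loose housing, ring gauge and tape roll where they are.

Things in the scene. Friction and masses are not known exactly. Their poses are not given: they have to be found in the camera images.
- key_round_top (a point): Centre of the top of the round key: a flat grey disc 28 mm across that stands 8 mm out of its black 44 x 44 mm module on the grey keypad panel (64 x 170 x 14 mm, fixed to the bench); top about 28 mm above the bench. The three keys sit in one row, 52 mm apart, in any order; z is up.
- key_square_top (a point): Centre of the top of the square key: grey, 26 x 26 mm, otherwise like the round key.
- key_bar_top (a point): Centre of the top of the bar key: grey, 36 x 16 mm (its long side across the row), otherwise like the round key.
- key_round (a joint): How far the round key is pressed: 0 up, 0.005 m fully down. Moves straight down on a spring: 2 N to start, 4.5 N fully down; springs back up when let go. Counts as pressed beyond 0.0035 with the other two up, as up below 0.0015.
- key_square (a joint): The same for the square key.
- key_bar (a joint): The same for the bar key.
- holder_center (a point): Centre (half-way up) of the loose label holder, an upright aluminium plate about 0.08 kg: 8 mm thick (its x axis), 60 mm wide (y), 100 mm high (z), with a blank paper label on its -x face; the top 26 mm is a tab 44 mm wide, the place to grip across the thickness from above. The lowest 8 mm is tapered to 5 x 55 mm. Either face may point to the lip. It starts standing in the slot of the stand, its underside 8 mm and its top 108 mm above the bench.
- holder: The same label holder; origin at the centre of its underside, axes as above.
- stand: Black parking stand, fixed, 52 (x) x 92 (y) x 30 mm high; origin at the centre of its underside. Slot 12 mm (x) by 66 mm (y), 22 mm deep, open at the top: the holder is drawn straight up by at least 25 mm to clear it.
- reader: Aluminium plate reader, fixed: base 80 x 104 x 12 mm; origin on the bench under the middle of the slot. -x is its front. The slot lies between a front lip and a taller back panel, 11 mm apart (x), and between end cheeks 64 mm apart (y). Flared lead-ins on all sides: lip and cheeks end 46 mm above the bench, the back panel 60 mm. A grey box stands behind the back panel, lower than it.
- slot_floor (a point): Centre of the slot's floor, 12 mm above the bench, axes as the reader. When the holder is fully home its underside rests on this floor (its centre 50 mm above this point, its top 112 mm above the bench).
- plunger (a joint): Sprung plunger in the middle of the slot floor, 30 x 8 mm, stands 8 mm above the floor at 0; the holder pushes it straight down: 3 N to start, 7 N when the holder rests on the floor (0.008 m). Fully home counts beyond 0.0065. It lifts the holder again if that is let go.
- housing: Bystander: loose black moulded housing, 105 x 61 x 45 mm, behind the work.
- gauge: Bystander: loose steel ring gauge, 54 mm across, 14 mm high.
- tape: Bystander: loose roll of brown tape, 84 mm across, 19 mm high.
Not all that is in view belongs to the job. What is meant by the holder is not orange, and is the smaller of those in its own colour. Leave any turquoise look-alike of the stand alone.

How it is judged:
By the outcome, as a careful person would: the job done as asked, in the order asked, and still so for the second after the job is handed in, while the arm keeps its last pose, push and grip.
It also fails if it takes over 58 s, if anything falls off the work surface, if the arm or the gripper's body presses on something with over 40 N, if the wrist force passes 120 N, or if a joint passes its speed limit or range.

## Working session

There is one attempt and no reset: what is moved stays moved. The work goes in short steps, Python scripts to look and compute and a shell command to move; the robot and the scene stay as the last step left them, time stands still between calls to the robot, and variables do not carry over. Pictures are saved under pics/ and viewed, at most 10 in all, crops included, and the job is handed in when it is done.

```bash
mkdir -p pics; cat > h.py <<'E'
import numpy as np, cv2, pickle
from scipy.spatial.transform import Rotation as R
from cell import manip
def shot(name,fn):
    s=manip.sense(); d=manip.get_image(name); d['s']=s
    pickle.dump(d,open(f'pics/{fn}.pkl','wb')); cv2.imwrite(f'pics/{fn}.png',d['img']); return d
def load(fn): return pickle.load(open(f'pics/{fn}.pkl','rb'))
def cloud(d):
    v,u=np.mgrid[0:480,0:640]; return pts(d,u,v)
def pts(d,u,v,zm=None):
    u=np.asarray(u,float);v=np.asarray(v,float)
    f=240/np.tan(np.radians(d['vfov'])/2)
    z=d['z_map'][v.astype(int),u.astype(int)] if zm is None else zm
    x=(u-d['cx'])/f; y=(v-d['cy'])/f
    if 'mount' in d:
        r=np.hypot(x,y); k=np.where(r>1e-9,np.tan(r)/np.maximum(r,1e-9),1); x=x*k;y=y*k
    p=np.stack([x*z,-y*z,-z*np.ones_like(x)],-1)
    if 'mount' in d:
        M=np.array(d['mount']); p=p@M[:3,:3].T+M[:3,3]
        s=d['s']; return p@R.from_euler('xyz',s['ee_rot']).as_matrix().T+np.array(s['eef_pos'])
    o=np.array(d['orientation']); Rm=o if o.shape==(3,3) else R.from_euler('xyz',o).as_matrix()
    return p@Rm.T+np.array(d['xyz'])
E
python3 - <<'E'
from h import *
for n in ('scene','side','wrist'):
    d=shot(n,n+'0'); print({k:v for k,v in d.items() if k not in('img','z_map','s')})
print(manip.sense())
E
```

```text
{'vfov': 44.78424320906872, 'cx': 315.60463661837696, 'cy': 232.86661435732498, 'xyz': array([ -46.22767565, -705.77608951,  986.55540286]), 'orientation': array([ 0.67484833,  0.00201788, -0.97394696])}
{'vfov': 50.67003885881887, 'cx': 310.11146424259533, 'cy': 241.15707175516138, 'xyz': array([  -12.52550128, -1116.57661631,   870.62528705]), 'orientation': array([ 0.89530298, -0.00136358, -0.61025883])}
{'vfov': 65.70646984690485, 'cx': 320.72863754863226, 'cy': 239.56892886682468, 'mount': array([[ 5.16172912e-04,  9.69991961e-01,  2.43136442e-01,
         7.00104105e+01],
       [ 9.99999854e-01, -4.62334993e-04, -2.78492231e-04,
        -3.29093477e-01],
       [-1.57724740e-04,  2.43136551e-01, -9.69992058e-01,
        -1.53997398e+02],
       [ 0.00000000e+00,  0.00000000e+00,  0.00000000e+00,
         1.00000000e+00]])}
{'time': 0.15, 'joint_positions': array([-1.03087150e-01,  8.77682726e-02,  1.37190233e+00, -2.20318374e-05,
        1.68360995e+00, -1.03072580e-01]), 'dq': array([ 0.0009202 , -0.00305874, -0.00445157,  0.00012174,  0.00041943,
        0.00096542]), 'joint_efforts': array([ 1.24418581e-03, -3.40636396e+01, -3.02795255e+01,  7.18983379e-02,
        3.04441026e-02, -1.11468453e-04]), 'eef_pos': array([5.49613664e+02, 3.52496938e-02, 2.29584716e+02]), 'ee_rot': array([-3.13991146e+00, -1.51888564e-04,  1.57077917e+00]), 'ft_force': array([ 0.33392202, -0.63355433, -0.29097991]), 'torque': array([ 0.03273888,  0.00839933, -0.03776095]), 'grip_force': 0.0, 'opening': 0.9971878403134077}
```

View pics/scene0.png

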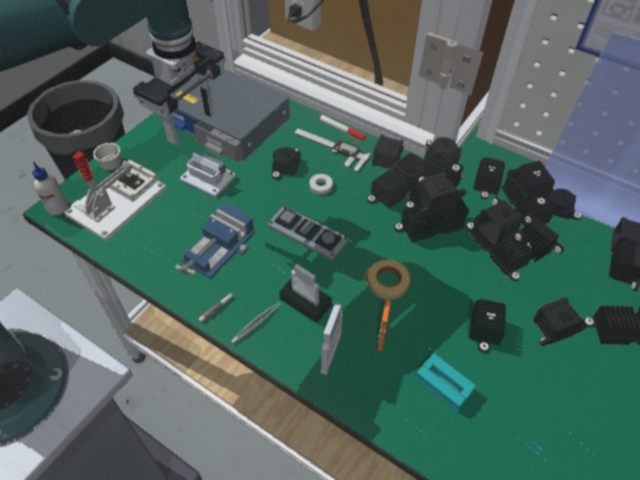

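View pics/wrist0.png

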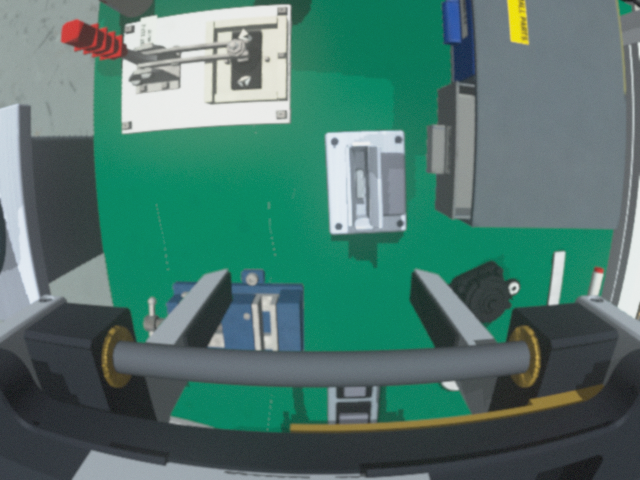

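The scene shows the reader at (208,174), keypad at (308,232) and black stand with a metal plate at (303,283). Holder look-alikes are a pale larger plate at (331,338), an orange plate at (384,325) and a turquoise stand at (446,380). I take the grey plate in the black stand at (303,283) and check it in a crop.

```bash
python3 - <<'E'
from h import *
d=load('scene0')
c=d['img'][190:390,240:440]; cv2.imwrite('pics/crop1.png',cv2.resize(c,(600,600),interpolation=cv2.INTER_CUBIC))
P=cloud(d)
for n,(u0,u1,v0,v1) in dict(reader=(175,240,145,200),pad=(262,352,200,260),stand=(275,335,262,322),white=(318,345,303,376),orange=(376,394,298,352)).items():
    q=P[v0:v1,u0:u1].reshape(-1,3); q=q[q[:,2]>6]
    print(n,np.percentile(q,[1,50,99],axis=0).round(0).tolist())
# holder top
for n,(u0,u1,v0,v1) in dict(stand=(275,335,255,322),white=(315,348,300,376)).items():
    q=P[v0:v1,u0:u1].reshape(-1,3); zt=np.percentile(q[:,2],99.5); q=q[(q[:,2]>50)]
    r=cv2.minAreaRect(q[:,:2].astype(np.float32)); print(n,zt,r)
E
```

```text
reader [[523.0, -42.0, 6.0], [596.0, 30.0, 27.0], [682.0, 132.0, 66.0]]
pad [[-46.0, -706.0, 6.0], [583.0, -256.0, 19.0], [670.0, -165.0, 987.0]]
stand [[371.0, -453.0, 6.0], [443.0, -351.0, 33.0], [512.0, -296.0, 143.0]]
white [[336.0, -474.0, 6.0], [371.0, -454.0, 89.0], [460.0, -380.0, 144.0]]
orange [[-46.0, -706.0, 6.0], [445.0, -513.0, 80.0], [527.0, -479.0, 987.0]]
stand 142.49764901465252 ((223.75592041015625, -534.5267333984375), (635.6555786132812, 69.36781311035156), 38.614688873291016)
white 143.51908681243523 ((179.19772338867188, -560.8858032226562), (535.0501708984375, 30.99254035949707), 29.415403366088867)
```

View pics/crop1.png

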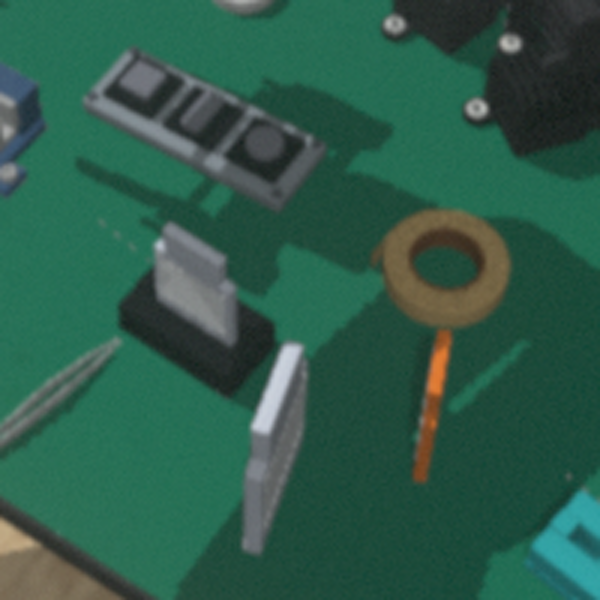

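Crop: in the black stand is the small tabbed aluminium plate (about 305,283), unlike the taller pale one at (331,338) and the orange one. On the keypad, square is at (288,216), bar at (307,226) and round at (329,237).

```bash
python3 - <<'E'
from h import *
d=load('scene0'); 
u=[329,307,288]; v=[237,226,216]
k=pts(d,u,v); print('keys',k.round(1).tolist(), np.degrees(np.arctan2(*(k[0]-k[2])[[1,0]])))
P=cloud(d); ok=(d['z_map']>0)
def box(n,u0,u1,v0,v1,lo,hi,C=P,ok=ok):
    q=C[v0:v1,u0:u1].reshape(-1,3); m=ok[v0:v1,u0:u1].ravel()&(q[:,2]>lo)&(q[:,2]<hi); q=q[m]
    r=cv2.minAreaRect(q[:,:2].astype(np.float32)); print(n,len(q),np.round(q.mean(0),1),[np.round(x,1) for x in r])
box('stand top',275,335,270,322,26,33)
box('holder',285,325,262,305,45,115)
box('holdertop',285,325,262,305,103,113)
box('reader base',175,240,145,200,9,15)
w=load('wrist0');W=cloud(w);wo=w['z_map']>0
box('rbase w',320,410,120,240,9,15,W,wo)
box('rall w',320,410,120,240,20,70,W,wo)
box('rback w',320,410,120,240,54,66,W,wo)
box('rlip w',320,410,120,240,43,49,W,wo)
E
```

```text
keys [[591.4, -304.0, 31.4], [590.5, -248.7, 30.7], [592.2, -197.6, 28.1]] -90.43597520326475
stand top 542 [ 438.5 -348.6   30.7] [array([ 447.5, -342.4]), array([93.8, 52.7]), np.float64(86.3)]
holder 577 [ 445.  -344.9   81.6] [array([ 447.3, -342.8]), array([61. , 11.8]), np.float64(87.6)]
holdertop 126 [ 446.6 -343.2  108.5] [array([ 447.7, -343.2]), array([44.3, 10.5]), np.float64(88.8)]
reader base 353 [589.6  23.8  12.8] [array([615.6,  66.8]), array([124.1, 164.3]), np.float64(2.4)]
rbase w 3635 [584.9  41.2  11.7] [array([595.1,  36. ]), array([ 80.8, 104.5]), np.float64(2.7)]
rall w 3868 [599.2  36.6  43.8] [array([600.3,  36.4]), array([56.2, 81.3]), np.float64(2.6)]
rback w 642 [599.3  36.4  58.2] [array([599.3,  36.4]), array([ 7.5, 72.9]), np.float64(3.2)]
rlip w 775 [581.7  36.   45.7] [array([584.8,  35.7]), array([25.3, 81.2]), np.float64(2.2)]
```

```bash
python3 -m handwheel '[[[-31,4.1,0],[0,0,0],0],[[-31,4.1,0],[0,0,0],0],[[-31,4.1,0],[0,0,0],0],[[-31,4.1,0],[0,0,0],0],[[-31,4.1,0],[0,0,0],0],[[-31,4.1,0],[0,0,0],0],[[-31,4.1,0],[0,0,0],0]]'; python3 - <<'E'
from h import *
d=shot('wrist','wrist1'); P=cloud(d); s=d['s']; print(s['eef_pos'],s['ee_rot'],s['time'],s['opening'])
m=(d['z_map']>0)&(P[...,2]>24)&(P[...,2]<32)&(abs(P[...,0]-590)<45)&(P[...,1]>-340)&(P[...,1]<-160)
n,l,st,c=cv2.connectedComponentsWithStats(m.astype(np.uint8))
for i in range(1,n):
    if st[i,4]>100:
        q=P[l==i]; r=cv2.minAreaRect(q[:,:2].astype(np.float32)); print(c[i].round(),st[i,4],np.median(q,0).round(1),[np.round(x,1) for x in r])
W=cloud(load('scene0')); 
m=(abs(W[...,0]-600)<100)&(W[...,1]>-20)&(W[...,1]<90); print('zmax near reader',np.percentile(W[m][:,2],[90,99,99.9]))
E
```

```text
time: 1.02
eef_pos: [590.8, -309.6, 229.7]
ee_rot: [-3.141, -0.002, 1.571]
ft_force: [-0.2, 0.9, 0.6]
opening: 0.292
grip_force: 0.0
[ 590.81091737 -309.6432771   229.73700012] [-3.14059703e+00 -1.51922298e-03  1.57050272e+00] 1.025 0.2919542500369089
[319. 106.] 702 [ 588.7 -199.4   27.7] [array([ 588.7, -198.9]), array([24.6, 26.6]), np.float64(89.9)]
[320. 160.] 625 [ 589.7 -249.6   27.7] [array([ 589.3, -250.1]), array([35.6, 16.2]), np.float64(2.7)]
[320. 213.] 614 [ 589.7 -302.    27.7] [array([ 590.1, -301.8]), array([26.6, 26.4]), np.float64(89.6)]
zmax near reader [409.1122267  474.55417118 485.15044484]
```

View pics/wrist1.png

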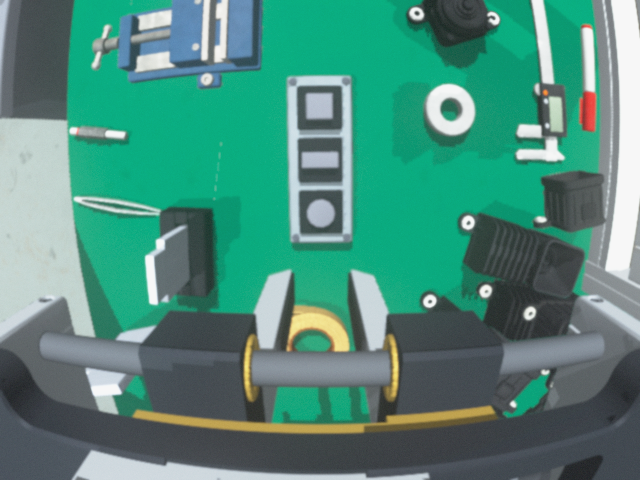

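The wrist view shows square (319,106), bar (320,160) and round (320,213), tops at 27.7 mm and 51-52 mm apart, as specified. The stand with the holder is at (175,255). I'm lowering over the round key.

```bash
python3 -m handwheel '[[[0.8,-0.1,8],[0,0,0],0],[[0.8,-0.1,14],[0,0,0],0],[[0.8,-0.1,17],[0,0,0],0],[[0.8,-0.1,17],[0,0,0],0],[[0.8,-0.1,17],[0,0,0],0]]'; python3 - <<'E'
from h import *
s=manip.sense(); print(s['eef_pos'],s['ft_force'],s['opening'])
E
```

```text
time: 1.7
eef_pos: [591.5, -301.6, 63.5]
ee_rot: [3.138, 0.002, 1.572]
ft_force: [0.5, 0.2, 0.2]
opening: 0.005
grip_force: 0.0
[ 591.47646526 -301.60553519   63.48521268] [0.53300482 0.21147483 0.17476247] 0.005239399161140445
```

```bash
python3 -m handwheel '[[[0,0,0.8],[0,0,0],0],[[0,0,1.2],[0,0,0],0],[[0,0,1.2],[0,0,0],0]]'; python3 - <<'E'
from h import *
for _ in range(2): s=manip.sense(); print(s['eef_pos'],s['ft_force'],s['joint_positions'],s['joint_efforts'][1:3])
E
```

```text
time: 2.08
eef_pos: [591.3, -302.6, 50.2]
ee_rot: [3.138, 0.002, 1.571]
ft_force: [2.9, 0.1, 3.8]
opening: 0.001
grip_force: 1.7
[ 591.32455869 -302.61916934   50.17090039] [2.86333946 0.08540705 3.82971669] [-5.58616511e-01  4.26298803e-01  1.31829936e+00  5.99774488e-04
  1.39297297e+00 -5.58617810e-01] [-43.25812697 -25.58765888]
[ 591.32455869 -302.61916934   50.17090039] [2.86333946 0.08540705 3.82971669] [-5.58616511e-01  4.26298803e-01  1.31829936e+00  5.99774488e-04
  1.39297297e+00 -5.58617810e-01] [-43.25812697 -25.58765888]
```

```bash
python3 -m handwheel '[[[0,0,0.2],[0,0,0],0],[[0,0,0.3],[0,0,0],0],[[0,0,0.3],[0,0,0],0]]'
```

```text
time: 2.45
eef_pos: [591.3, -302.6, 48.3]
ee_rot: [3.138, 0.002, 1.571]
ft_force: [0.3, 1.9, 8.9]
opening: 0.004
grip_force: 4.4
```

Bottomed out (8.9 N). Lift, move over the square key, then press it.

```bash
python3 -m handwheel '[[[0,0,-2],[0,0,0],0],[[0,0,-2.5],[0,0,0],0],[[5,-0.2,-2.5],[0,0,0],0],[[10.3,-0.2,-2.5],[0,0,0],0],[[10.3,-0.2,-2.5],[0,0,0],0],[[10.3,-0.2,-2.5],[0,0,0],0]]'; python3 -m handwheel '[[[0,0,1.5],[0,0,0],0],[[0,0,2.2],[0,0,0],0],[[0,0,2.5],[0,0,0],0],[[0,0,2.5],[0,0,0],0]]'
```

```text
time: 3.2
eef_pos: [587.7, -199.3, 70.1]
ee_rot: [-3.141, 0.0, 1.571]
ft_force: [-0.8, -0.0, -0.2]
opening: 0.005
grip_force: 0.0
time: 3.7
eef_pos: [587.9, -200.4, 48.2]
ee_rot: [3.141, 0.001, 1.57]
ft_force: [-4.9, 1.0, 11.9]
opening: 0.003
grip_force: 6.4
```

Square bottomed (11.9 N). Next lift, then the bar key at y −250.

```bash
python3 -m handwheel '[[[0,0,-2],[0,0,0],0],[[0,0,-2.5],[0,0,0],0],[[-5,0.1,-2.5],[0,0,0],0],[[-5,0.1,-2.5],[0,0,0],0],[[-5,0.1,-2.5],[0,0,0],0]]'; python3 -m handwheel '[[[0,0,1.5],[0,0,0],0],[[0,0,2.2],[0,0,0],0],[[0,0,2.5],[0,0,0],0],[[0,0,2.5],[0,0,0],0]]'
```

```text
time: 4.32
eef_pos: [588.5, -248.7, 69.5]
ee_rot: [-3.14, -0.002, 1.57]
ft_force: [-0.9, -0.1, 0.7]
opening: 0.002
grip_force: 0.0
time: 4.82
eef_pos: [589.0, -248.0, 48.2]
ee_rot: [3.141, -0.0, 1.572]
ft_force: [-4.6, 2.3, 12.4]
opening: 0.006
grip_force: 6.2
```

```bash
python3 -m handwheel '[[[0,0,-6],[0,0,0],0],[[0,0,-12],[0,0,0],0],[[0,0,-18.4],[0,0,0],0.5],[[-15,-14.2,-18.4],[0,0,0],0.5],[[-15,-14.2,-18.4],[0,0,0],0.5],[[-15,-14.2,-18.4],[0,0,0],0.5],[[-15,-14.2,-18.4],[0,0,0],0.5],[[-15,-14.2,-18.4],[0,0,0],0.5]]'; python3 - <<'E'
from h import *
d=shot('wrist','wrist2'); P=cloud(d); s=d['s']; print(s['eef_pos'],s['ee_rot'],s['time'],s['opening'])
for lo,hi in((26,33),(45,115),(76,90),(103,113)):
    m=(d['z_map']>0)&(P[...,2]>lo)&(P[...,2]<hi)&(abs(P[...,0]-447)<35)&(abs(P[...,1]+343)<50)
    q=P[m]; print(lo,len(q),np.round(np.median(q,0),1),[np.round(x,1) for x in cv2.minAreaRect(q[:,:2].astype(np.float32))])
E
```

```text
time: 5.82
eef_pos: [446.6, -399.0, 228.8]
ee_rot: [-3.141, -0.001, 1.569]
ft_force: [0.7, 0.6, 0.2]
opening: 0.5
grip_force: 0.0
[ 446.5990775  -399.04846226  228.76009652] [-3.14139378e+00 -1.48523725e-03  1.56923076e+00] 5.825 0.5001712367618713
26 4266 [ 444.8 -343.5   29.6] [array([ 445.5, -344.5]), array([92.7, 52.2]), np.float64(86.4)]
45 779 [ 445.8 -342.   107.4] [array([ 445.5, -344.4]), array([59.5,  8.7]), np.float64(87.0)]
76 149 [ 445.8 -319.8   83.8] [array([ 445.1, -344.4]), array([59.6,  8.7]), np.float64(86.0)]
103 626 [ 445.8 -343.5  107.6] [array([ 445.8, -344.7]), array([44.2,  8.1]), np.float64(87.1)]
```

View pics/wrist2.png

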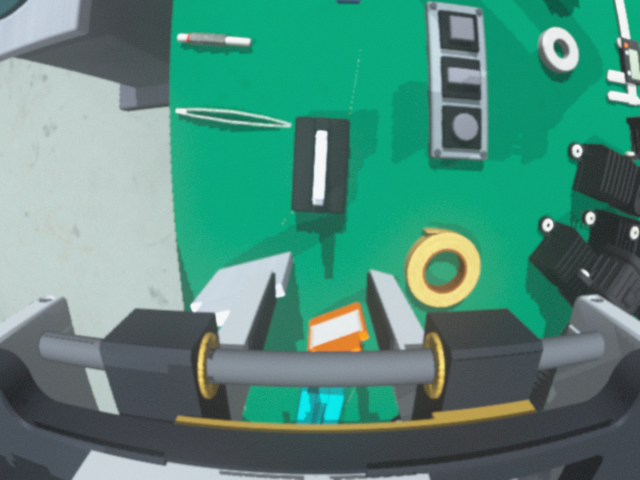

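The holder at (321,167) stands in the black stand; top 107.6 mm and 44×8 mm, as specified. I'm checking its yaw, moving over it and descending.

```bash
python3 - <<'E'
from h import *
d=load('wrist2');P=cloud(d)
def yaw(m):
    q=P[m][:,:2]; w=np.linalg.svd(q-q.mean(0),full_matrices=False)[2][0]; return q.mean(0),np.degrees(np.arctan2(w[1],w[0]))%180
print(yaw((P[...,2]>103)&(P[...,2]<113)&(abs(P[...,0]-447)<35)&(abs(P[...,1]+343)<50)))
d=load('wrist0');P=cloud(d)
print(yaw((P[...,2]>54)&(P[...,2]<66)&(abs(P[...,0]-600)<45)&(abs(P[...,1]-36)<60)))
print(yaw((P[...,2]>43)&(P[...,2]<48)&(abs(P[...,0]-575)<8)&(abs(P[...,1]-36)<60)))
E
python3 -m handwheel '[[[5.4,-0.1,0],[0,0,3.2],0.5],[[5.4,-0.1,0],[0,0,3.2],0.5],[[5.4,-0.1,6],[0,0,3.2],0.5],[[5.4,-0.1,10],[0,0,3.2],0.5],[[5.4,-0.1,12.9],[0,0,3.2],0.5],[[5.4,-0.1,12.9],[0,0,3.2],0.5],[[5.4,-0.1,12.9],[0,0,3.2],0.5]]'
```

```text
(array([ 445.72703548, -343.83419167]), np.float64(86.64093655625189))
(array([599.25002159,  36.4124718 ]), np.float64(93.14377872709261))
(array([575.41923562,  36.40017701]), np.float64(91.33412107828366))
time: 6.75
eef_pos: [447.4, -345.3, 102.0]
ee_rot: [3.14, 0.002, 1.516]
ft_force: [0.3, 0.0, 0.7]
opening: 0.503
grip_force: 0.0
```

```bash
python3 -m handwheel '[[[0,-0.05,0],[0,0,0],0],[[0,-0.05,0],[0,0,0],0],[[0,-0.05,0],[0,0,0],0],[[0,-0.05,0],[0,0,0],0],[[0,-0.05,0],[0,0,0],0],[[0,-0.05,0],[0,0,0],0]]'
```

```text
time: 7.5
eef_pos: [445.6, -345.1, 100.7]
ee_rot: [3.141, 0.0, 1.515]
ft_force: [-1.5, 0.6, 1.7]
opening: 0.086
grip_force: 30.0
```

```bash
python3 -m handwheel '[[[0,0,-2],[0,0,0],0],[[0,0,-5],[0,0,0],0],[[0,0,-10],[0,0,0],0],[[0,0,-13],[0,0,0],0],[[0,0,-13],[0,0,0],0]]'; python3 -m handwheel '[[[32.2,12.4,0],[0,0,-6.2],0],[[32.2,12.4,0],[0,0,-6.2],0],[[32.2,12.4,0],[0,0,-6.2],0],[[32.2,12.4,0],[0,0,-6.2],0],[[32.2,12.4,0],[0,0,-6.2],0],[[32.2,12.4,0],[0,0,-6.2],0],[[32.2,12.4,0],[0,0,-6.2],0],[[32.2,12.4,0],[0,0,-6.2],0]]'; python3 - <<'E'
from h import *
d=shot('wrist','wrist3'); P=cloud(d); s=d['s']; print(s['eef_pos'],s['ee_rot'],s['time'],s['opening'])
E
```

```text
time: 8.12
eef_pos: [446.5, -345.9, 233.4]
ee_rot: [3.137, 0.004, 1.515]
ft_force: [0.4, 0.0, -0.5]
opening: 0.081
grip_force: 30.0
time: 9.12
eef_pos: [586.5, -31.0, 228.6]
ee_rot: [-3.138, 0.0, 1.623]
ft_force: [0.0, -0.1, -0.5]
opening: 0.083
grip_force: 30.0
[586.45267179 -31.01862873 228.60375856] [-3.13833109e+00  1.63994642e-04  1.62276737e+00] 9.125 0.0831353424958832
```

View pics/wrist3.png

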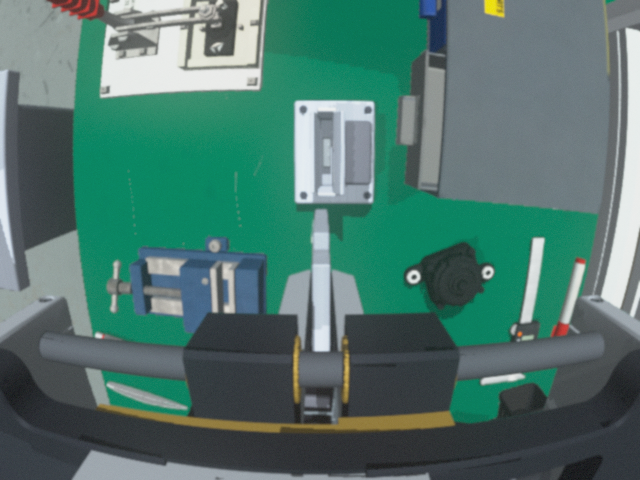

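The holder is gripped and hangs straight at (321,240). The reader is at (335,152) with its slot at (327,150). Now measuring both.

```bash
python3 - <<'E'
from h import *
d=load('wrist3');P=cloud(d)
m0=(d['z_map']>0)&(P[...,1]>-25)&(P[...,1]<100)&(abs(P[...,0]-595)<50)
def rect(n,lo,hi,ex=True):
    q=P[m0&(P[...,2]>lo)&(P[...,2]<hi)&ex]; print(n,len(q),[np.round(x,1) for x in cv2.minAreaRect(q[:,:2].astype(np.float32))])
rect('base',8,15); rect('all',5,70); rect('back',55,65); rect('up',20,70)
c=np.radians(2.7); o=np.array([595,36])
X=(P[...,0]-o[0])*np.cos(c)+(P[...,1]-o[1])*np.sin(c); Y=-(P[...,0]-o[0])*np.sin(c)+(P[...,1]-o[1])*np.cos(c)
for y0 in (-25,0,25):
  print('x-prof Y',y0)
  for x in range(-40,42,2):
    m=m0&(abs(X-x)<1)&(abs(Y-y0)<6)
    if m.any(): print(x,np.round(np.median(P[m][:,2]),0),end='; ')
  print()
print('y-prof in slot')
for x0 in (-11,-8,-5):
  for y in range(-54,56,3):
    m=m0&(abs(Y-y)<1.5)&(abs(X-x0)<1.5)
    if m.any(): print(y,np.round(np.median(P[m][:,2]),0),end='; ')
  print()
# held holder
for z in range(130,225,10):
    m=(d['z_map']>0)&(abs(P[...,2]-z)<5)&(abs(P[...,0]-586)<12)&(P[...,1]>-60)&(P[...,1]<40)
    if m.sum()>5: print(z,m.sum(),np.percentile(P[m],[2,50,98],axis=0).round(1).tolist())
print('toolbox z',np.percentile(P[(P[...,0]>660)&(P[...,0]<720)&(P[...,1]>0)&(d['z_map']>0)][:,2],[50,95,99]))
E
```

```text
base 3834 [array([595.2,  36.5]), array([ 80.8, 102.4]), np.float64(3.2)]
all 8102 [array([595.2,  36.5]), array([ 80.8, 102.4]), np.float64(3.2)]
back 598 [array([599.7,  36. ]), array([ 6.8, 73.1]), np.float64(3.1)]
up 4002 [array([600.9,  35.9]), array([57. , 81.6]), np.float64(2.8)]
x-prof Y -25
-40 9.0; -38 11.0; -36 12.0; -34 11.0; -32 12.0; -30 12.0; -28 11.0; -26 12.0; -24 11.0; -22 45.0; -20 46.0; -18 44.0; -16 39.0; -14 35.0; -12 12.0; -10 12.0; -8 11.0; -6 12.0; -4 12.0; -2 29.0; 0 52.0; 2 55.0; 4 59.0; 6 59.0; 8 59.0; 10 39.0; 12 40.0; 14 40.0; 16 40.0; 18 40.0; 20 40.0; 22 40.0; 24 39.0; 26 39.0; 28 39.0; 30 40.0; 32 40.0; 34 37.0; 38 12.0; 40 11.0; 
x-prof Y 0
-40 -0.0; -38 11.0; -36 12.0; -34 12.0; -32 12.0; -30 12.0; -28 12.0; -26 12.0; -24 12.0; -22 45.0; -20 46.0; -18 44.0; -16 39.0; -14 35.0; -12 15.0; -10 20.0; -8 20.0; -6 20.0; -4 19.0; -2 46.0; 0 52.0; 2 56.0; 4 59.0; 6 60.0; 8 59.0; 10 39.0; 12 40.0; 14 39.0; 16 40.0; 18 40.0; 20 40.0; 22 40.0; 24 40.0; 26 40.0; 28 40.0; 30 40.0; 32 39.0; 34 37.0; 36 12.0; 38 12.0; 40 11.0; 
x-prof Y 25
-40 -0.0; -38 11.0; -36 
[... 1348 characters left out ...]
 42.0; 39 46.0; 45 12.0; 48 11.0; 51 10.0; 54 0.0; 
150 35 [[580.7, -1.3, 145.3], [584.5, -0.7, 149.9], [588.3, -0.4, 154.6]]
160 29 [[580.7, -2.2, 155.7], [584.5, -0.6, 159.9], [588.2, -0.3, 164.6]]
170 44 [[580.1, -3.9, 165.5], [584.0, -0.4, 169.9], [588.0, -0.2, 175.0]]
180 61 [[580.3, -3.9, 175.6], [584.6, -0.5, 181.3], [588.5, -0.0, 184.9]]
190 57 [[580.5, -3.6, 185.1], [584.1, -0.7, 190.7], [588.3, -0.4, 194.4]]
200 88 [[578.5, -22.9, 195.6], [583.9, -0.5, 201.7], [593.3, -0.2, 204.9]]
210 537 [[575.2, -22.8, 205.8], [584.9, -6.5, 211.4], [596.9, -0.1, 214.8]]
220 345 [[574.4, -23.5, 215.3], [585.5, -21.2, 220.4], [597.6, -8.0, 224.9]]
toolbox z [ 63.16745428  70.90014069 316.52184639]
```

```bash
python3 -m handwheel '[[[6.6,0.5,0],[0,0,0],0],[[6.6,0.5,0],[0,0,0],0],[[6.6,0.5,4],[0,0,0],0],[[6.6,0.5,7],[0,0,0],0],[[6.6,0.5,7],[0,0,0],0],[[6.6,0.5,7],[0,0,0],0]]'; python3 - <<'E'
from h import *
d=shot('wrist','wrist4'); P=cloud(d); s=d['s']; print(s['eef_pos'],s['ee_rot'])
for z in range(80,130,10):
    m=(d['z_map']>0)&(abs(P[...,2]-z)<5)&(abs(P[...,0]-586)<14)&(P[...,1]>20)&(P[...,1]<80)
    if m.sum()>5: print(z,m.sum(),np.percentile(P[m],[2,50,98],axis=0).round(1).tolist())
s=shot('side','side4')
i=s['img']; cv2.imwrite('pics/side4.png',i)
f=240/np.tan(np.radians(s['vfov'])/2); q=(np.array([588,36,50])-s['xyz'])@R.from_euler('xyz',s['orientation']).as_matrix()
u,v=int(s['cx']-f*q[0]/q[2]),int(s['cy']+f*q[1]/q[2]); print(u,v)
u=min(max(u,60),580);v=min(max(v,60),420)
cv2.imwrite('pics/crop4.png',cv2.resize(i[v-60:v+60,u-60:u+60],(600,600),interpolation=cv2.INTER_CUBIC))
E
```

```text
time: 9.93
eef_pos: [589.4, 34.6, 161.9]
ee_rot: [3.14, 0.0, 1.622]
ft_force: [0.6, -0.3, -0.9]
opening: 0.08
grip_force: 30.0
[589.41457652  34.56887153 161.86977147] [3.13961046e+00 4.80750979e-04 1.62156897e+00]
80 26 [[584.1, 64.3, 78.2], [587.9, 64.8, 81.3], [591.8, 65.2, 84.5]]
90 35 [[584.2, 64.4, 86.8], [587.9, 65.0, 91.4], [591.5, 65.2, 94.9]]
100 31 [[583.6, 61.9, 95.2], [587.3, 65.1, 99.6], [591.4, 65.4, 104.5]]
110 49 [[583.5, 61.8, 105.3], [587.8, 65.2, 109.6], [591.8, 65.6, 114.9]]
120 67 [[583.6, 62.0, 115.2], [587.3, 64.9, 118.4], [591.4, 65.5, 124.8]]
253 185
```

View pics/crop4.png

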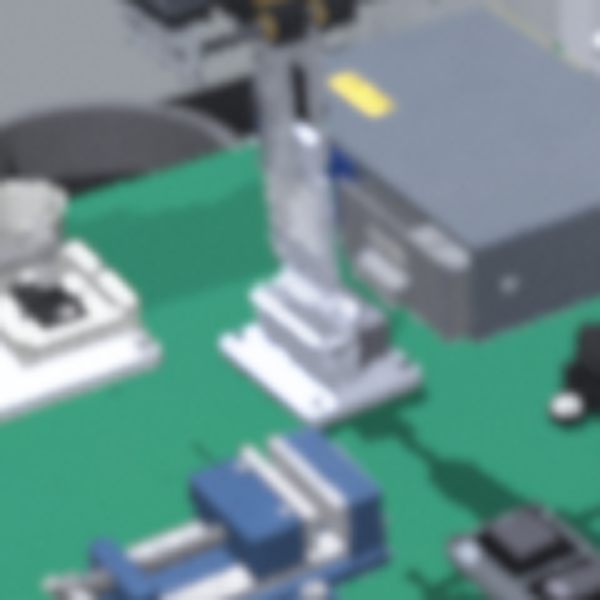

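The crop shows the holder at (300,215) hanging plumb directly above the reader slot (300,290). I'm shifting 1.5 mm toward the lip and inserting.

```bash
python3 -m handwheel '[[[0.1,-0.15,0],[0,0,0],0],[[0.1,-0.15,1.5],[0,0,0],0],[[0.1,-0.15,3],[0,0,0],0],[[0.1,-0.15,4.2],[0,0,0],0],[[0.1,-0.15,4.2],[0,0,0],0],[[0.1,-0.15,4.2],[0,0,0],0]]'
```

```text
time: 10.78
eef_pos: [587.2, 36.7, 118.5]
ee_rot: [-3.141, 0.0, 1.623]
ft_force: [-0.1, -0.7, -0.8]
opening: 0.084
grip_force: 30.0
```

Free in the slot with no contact force; continue onto the plunger.

```bash
python3 -m handwheel '[[[0,0,0.5],[0,0,0],0],[[0,0,0.9],[0,0,0],0],[[0,0,1.2],[0,0,0],0],[[0,0,1.4],[0,0,0],0],[[0,0,1.4],[0,0,0],0]]'
```

```text
time: 11.4
eef_pos: [587.7, 36.7, 105.6]
ee_rot: [3.14, 0.0, 1.623]
ft_force: [-0.8, -0.6, 5.5]
opening: 0.08
grip_force: 30.0
```

```bash
python3 -m handwheel '[[[0,0,0.2],[0,0,0],0],[[0,0,0.3],[0,0,0],0],[[0,0,0.4],[0,0,0],0],[[0,0,0.4],[0,0,0],0],[[0,0,0.4],[0,0,0],0]]'; python3 - <<'E'
from h import *
d=shot('wrist','wrist5'); P=cloud(d)
m=(d['z_map']>0)&(abs(P[...,0]-587)<14)&(P[...,1]>58)&(P[...,1]<68)&(P[...,2]>62)&(P[...,2]<100)
print('shoulder z',np.percentile(P[m][:,2],[50,90,95,98,100]))
E
```

```text
time: 12.02
eef_pos: [587.8, 36.7, 104.6]
ee_rot: [3.139, 0.0, 1.623]
ft_force: [-5.3, -0.7, 15.5]
opening: 0.081
grip_force: 30.0
shoulder z [87.4204607  93.88592794 97.20842656 99.05372158 99.94365002]
```

```bash
python3 -m handwheel '[[[0,0,0],[0,0,0],0],[[0,0,0],[0,0,0],0]]'; python3 - <<'E'
from h import *
for n in ('wrist3','wrist4','wrist5'):
    d=load(n);P=cloud(d);e=d['s']['eef_pos']
    m=(d['z_map']>0)&(abs(P[...,0]-e[0]+1.5)<3.5)&(P[...,1]-e[1]>24.5)&(P[...,1]-e[1]<28)&(P[...,2]-e[2]<0)&(P[...,2]-e[2]>-40)
    q=P[m][:,2]-e[2]; print(n,e.round(1),m.sum(),np.percentile(q,[10,50,90]).round(1), P[m][:,2].mean().round(1))
E
```

```text
time: 12.32
eef_pos: [587.8, 36.7, 104.6]
ee_rot: [3.139, 0.0, 1.623]
ft_force: [-4.5, -0.6, 15.9]
opening: 0.083
grip_force: 30.0
wrist3 [586.5 -31.  228.6] 111 [-17.9 -17.  -16. ] 211.7
wrist4 [589.4  34.6 161.9] 108 [-17.6 -17.  -16.2] 144.9
wrist5 [587.8  36.7 104.6] 109 [-17.7 -16.9 -16.2] 87.7
```

```bash
python3 -m handwheel '[[[0,-0.1,0.1],[0,0,0],0],[[0,-0.1,0.2],[0,0,0],0],[[0,-0.1,0.2],[0,0,0],0],[[0,-0.1,0.2],[0,0,0],0],[[0,-0.1,0.2],[0,0,0],0]]'; python3 - <<'E'
from h import *
d=shot('wrist','wrist6');P=cloud(d);e=d['s']['eef_pos']
m=(d['z_map']>0)&(abs(P[...,0]-e[0]+1.5)<3.5)&(P[...,1]-e[1]>24.5)&(P[...,1]-e[1]<28)&(P[...,2]-e[2]<0)&(P[...,2]-e[2]>-40)
print(P[m][:,2].mean(),np.median(P[m][:,2])-e[2])
# same check against reader back panel/box tops: known 60 / 40, cheeks 46
m=(d['z_map']>0)&(abs(P[...,0]-617)<6)&(P[...,1]>30)&(P[...,1]<70)&(P[...,2]<55)&(P[...,2]>30);print('box top',np.median(P[m][:,2]))
m=(d['z_map']>0)&(abs(P[...,0]-601)<8)&(P[...,1]>45)&(P[...,1]<70)&(P[...,2]<66)&(P[...,2]>50);print('panel',np.percentile(P[m][:,2],[50,90]))
m=(d['z_map']>0)&(abs(P[...,0]-565)<4)&(P[...,1]>45)&(P[...,1]<80)&(P[...,2]<20)&(P[...,2]>5);print('base',np.median(P[m][:,2]))
E
```

```text
time: 12.95
eef_pos: [587.6, 36.7, 104.6]
ee_rot: [3.136, 0.001, 1.623]
ft_force: [-5.0, -0.1, 21.2]
opening: 0.083
grip_force: 30.0
87.69476744717409 -16.898794620311392
box top 39.71161344923256
panel [57.95323565 60.12224879]
base 11.927737197197679
```

```bash
python3 - <<'E'
from h import *
d=load('wrist2');P=cloud(d)
for s in (1,-1):
  m=(d['z_map']>0)&(abs(P[...,0]-445.7-1.5*s)<3.5)&(abs(P[...,1]+344.4-s*26.2)<2)&(P[...,2]>60)&(P[...,2]<100)
  print(s,m.sum(),np.percentile(P[m][:,2],[10,50,90]) if m.any() else '')
for n in('wrist4','wrist6'):
  d=load(n);P=cloud(d); e=d['s']['eef_pos']
  m=(d['z_map']>0)&(abs(P[...,0]-e[0])<3)&(P[...,1]-e[1]>10)&(P[...,1]-e[1]<21)&(P[...,2]>e[2]-4)&(P[...,2]<e[2]+25)
  print(n,'tab top',m.sum(),np.percentile(P[m][:,2],[10,50,90]),e[2])
E
```

```text
1 45 [82.86510408 83.6342584  84.83848979]
-1 35 [83.00899466 83.91862741 85.01891354]
wrist4 tab top 344 [168.14106481 168.99326166 169.73196737] 161.8697714685036
wrist6 tab top 343 [110.95081235 111.75123852 112.51958915] 104.58563862492184
```

The tab top is at 111.8 mm (112 when home). The shoulder is 4 mm above its height in the stand, as it should be, and z does not move at 21 N, so the holder is fully home.

```bash
python3 -c "
from cell import manip
print(manip.close_job())"
```

```text
the job is handed in; nothing more can be done
None
```

I pressed the round, square and bar keys fully down in that order. The label holder is fully home in the reader, still gripped and pressed down with about 21 N, and the job was handed in at about 13 s.

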